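# Park the plate carriage and hold the lock bolt's head

### The job

This plate reader has to be locked for moving. Push its empty plate carriage along the guide rods towards the bracket until it clicks into the spring detent, then reach down into the narrow gap behind the upright bracket, take the hexagon head of the lock bolt between the fingers and hold it firmly so that it cannot turn, without twisting it round yourself. Leave everything else where it is and finish while still gripping the head: I shall tighten the nut on the other side.

Things in the scene. Friction and masses are not known exactly. Their poses are not given: they have to be found in the camera images.
- instrument: the reader's chassis, cover off: a grey tray fixed on the bench, deck 20 mm above the bench, spanning x -185 to 150, y -220 to 220 mm. Origin at bench level; x points away from the robot across the slide, y along the slide towards the parked position, z up. Two 10 mm guide rods run along y at x -123 and -33, 38 mm high; a control board, up to 44 mm high, lies at x 45 to 140, y -200 to -35
- bracket_top (a point): middle of the top edge of the upright steel bracket, a plate 4 mm thick (instrument x), 90 mm wide (y), top 108 mm above the bench; its flat foot (top 24 mm above the bench) lies on its far (+x) side, under the gap
- module_edge (a point): near upper edge of the white module behind the bracket, level with the bolt in y; module 78 mm deep away from here, spanning instrument y -20 to 170 mm, top 90 mm above the bench (a 28 mm lens mount at instrument x 107, y 135 reaches 102 mm). The gap between bracket and module is 46 mm wide, open above and at both ends
- motor_top (a point): middle of the top of the black motor, 42 x 40 mm, 62 mm above the bench, beyond the parked carriage
- plunger_block (a point): middle of the top of the aluminium block, 20 x 30 mm, 56 mm above the bench, whose spring roller, pointing to instrument +x, is the detent
- carriage (a joint): the aluminium plate carriage's place along the guide rods in m, growing along instrument +y; starts between 0 and 0.05, detent at 0.120, hard stop at 0.122. It slides with about 1 N of friction; about 18 mm short of the detent a spring roller starts to climb a lobe (up to about 10 N, crest at 0.112), then it snaps into the detent and stays; 5 N or more are needed to pull it out
- carriage_push (a point): on the outer (-y) face of the push flange, an upright aluminium plate at the carriage's trailing end, 70 mm wide (instrument x), 4 mm thick, 42 to 85 mm above the bench; mid-width, 66.5 mm high, moving with the carriage. Free space behind it above 50 mm. Carriage 138 x 110 mm, rim 58 mm high, with a fork (up to 95 mm high) that slides in front of the bracket round the bolt's shank
- bolt: the steel lock bolt through the bracket. Origin at the centre of its hexagon head: 19 mm across flats, 22 over corners, 8 thick, centre 12 mm past the bracket's far (+x) face (washer and 17 mm sleeve between), 75 mm above the bench. x along the bolt away from the robot, y square to two flats, z to a corner; starts rolled up to 0.25 rad from upright, turns about x with 0.04 N m. Nut on its near end
- bolt_corner (a point): a point at the uppermost corner of the bolt head, 11 mm from its axis; it shows whether the bolt has been turned
- parts_dish: bystander: shallow steel dish, 60 mm wide, 14 mm high, with cover screws, standing on the chassis deck; origin under its centre
- spanner: bystander: combination spanner 190 mm long lying on the bench near the chassis; origin under its middle
- screwdriver: bystander: screwdriver 200 mm long lying on the bench; origin under its middle
- microplate: bystander: clear microplate 128 x 86 x 15 mm on the bench; origin under its centre
- tip_box: bystander: pipette tip box 122 x 86 mm, 90 mm high; origin under its centre
- reagent: bystander: amber bottle, 70 mm across, 150 mm high; origin under its centre
- beaker: bystander: glass beaker, 68 mm across, 85 mm high; origin under its centre
- tube_rack: bystander: grey tube rack 100 x 160 mm with tubes, 72 mm high; origin under its centre

How it is judged:
On the way, in this order (a step that is already met when the one before it is completed fails the run):
1. the carriage is pushed into its detent and stays there (value of joint carriage between 0.1175 and 0.1235 m), for 0.3 s.
2. the bolt head is taken between the fingers (contact force between the fingers and bolt above 12 N and x of the grasp point in the frame of bolt between -0.013 and 0.013 m and y of the grasp point in the frame of bolt between -0.009 and 0.009 m and z of the grasp point in the frame of bolt between -0.016 and 0.016 m), for 0.2 s.
At the end, for the whole second after the job is handed in: Carriage in its detent (0.120 within 2.5 mm); through the last second the fingers grip the bolt head with 12 N or more, grip point within 13 mm of its centre along the bolt, 9 mm sideways, 16 mm in height; bolt still, its corner within 4 mm (20 degrees) of its start (all of step 2 and value of joint carriage between 0.1175 and 0.1225 m and distance of bolt_corner from where it was at the start of the episode below 0.004 m and angular speed of bolt below 0.1 rad/s); the arm keeps its last pose, push and grip.
It fails at once if the bolt is twisted more than about 30 degrees (distance of bolt_corner from where it was at the start of the episode above 0.006 m).
It fails at once if a bystander is disturbed (moved more than 20 mm) (distance of any of parts_dish, spanner, screwdriver, microplate, tip_box, reagent, beaker, tube_rack from where it was at the start of the episode above 0.02 m).
It also fails if it takes over 42 s, if anything falls off the work surface, if the arm or the gripper's body presses on something with over 40 N, if the wrist force passes 120 N, or if a joint passes its speed limit or range.

### The arm

A 6-joint arm with a two-finger parallel gripper is mounted at the origin on the work surface. World frame = base frame: x ahead of the robot, y to its left, z up, the work surface at z = 0. Lengths are in m, angles in rad, forces in N, time in s.
With the tool pointing down it reaches from about 0.25 to 0.8 m from the base axis. Payload 3.9 kg.
Tool frame: the origin (TCP) lies at the very end of the fingers, on their centre line; the grasp point (between the pads) lies 19 mm behind it (bot.tcp_to_grasp is the z of the grasp point in the tool frame, in m); z points along the fingers, y is the line along which they close (so a half turn about z gives the same grasp; the last joint's range is limited). The gripper opens to 85 mm and grips with 20 to 120 N. Pads are 22 mm wide; open, the fingers measure 114 mm over their backs; the gripper's body (76 mm by 85 mm) begins 54 mm behind the grasp point. The pads swing forward as they close: fully open they stand 13 mm farther back than shut.
Start: joints at [1.279, 0.26, -0.138, 1.173, 0, 1.571], TCP at [0.151, 0.503, 0.231] pointing down, gripper open.
Joint ranges: [-2.78, 2.78], [-0.83, 1.72], [-1.28, 1.37], [-1.9, 2.12], [-1.57, 1.48], [-3.14, 3.14]. Speed limits (rad/s): [2.57, 2.57, 3.14, 3.14, 3.14, 3.14].

### API

Orientations are given as a unit quaternion [w, x, y, z].
In Python, from rig import bot, cams, ticket gives the robot as it stands.
- The arm moves only by the tool servo_tool, never from a script. Its argument "deltas" is text: rows parted by semicolons, each of 5 numbers parted by spaces: the shift along the tool's x, y, z in units of 300 mm (1.0 is 300 mm), then the turn about the tool's z in units of 60 degrees (1.0 is 60 degrees), then the closure, from 0 (fully open) to 1 (shut). In form: tx ty tz yaw gripper; .... A call has 1 to 20 rows; each row shifts and turns the commanded pose from where the row before left it, along the tool's axes as they then stand; what a row does not reach is not made up. A row lasts 1/10 s, in which the tool goes at most 50 mm and 8.59 degrees, less where a joint would pass 70% of its speed; a pose out of reach is approached as far as the arm can. A call with a number of a shift or a turn outside -1 to 1 is refused whole. A call with a gripper value outside its range is refused whole. The fingers move at their own pace and stop on an object; the grip force is fixed at half the most. Time passes only in rows, so rows that do not move let the fingers close. It gives the time, the measured TCP pose, the force, the opening and the grip force at its end, in the units of the state.
- bot.read_state(): the state, without advancing time (a new reading comes with each control period).
- cams.read_camera(name): name is "scene" or "side" or "wrist"; returns (picture, depth): 400x640x3 uint8, red, green, blue; 400x640 float32, m along the optical axis (not along the pixel's ray), 0 where there is no reading.
- cams.calibration(name): a dict with "mtx" (3x3 intrinsics, pixels), "rvec" (rotation vector, rad) and "tvec" (3), from world to camera coordinates, as OpenCV has them; the wrist camera has in their place "mount" (4x4, takes a point from camera to tool coordinates, whose origin is the TCP and whose axes are the flange's). Camera axes: x right, y down, z forward; pixel columns grow to the right and rows downward; lengths in m; the calibration is good to about 2 mm. A picture is of the moment at which its call begins: read the wrist's pose just before it. calibration takes no time and is no camera call.
- ticket.close_job(): hands the job in; it is judged then, once.
The state is a dict: "t": time; "q": joint angles; "joint_vel": joint speeds; "effort": joint torques, N m; "tool_pos": TCP position; "eef_rot": TCP orientation; "force": force on the tool from outside, world axes, zero at the start; "wrist_torque": the same for the moment, N m; "width": finger opening in m; "grip_force": force on a finger pad.
Only numpy, scipy, OpenCV 4.12 (cv2) and the standard library are available. Lean on these libraries where they do the work, as an engineer would, in place of code of your own. Each camera call takes 0.05 s, during which the arm holds its last target. There are 200 camera calls.

## Working session

There is one attempt and no reset: what is moved stays moved. The work goes in short steps, Python scripts to look and compute and a tool call to move; the robot and the scene stay as the last step left them, time stands still between calls to the robot, and variables do not carry over. Pictures are saved under pics/ and viewed, at most 12 in all, crops included, and the job is handed in when it is done.

Besides the shell and the picture viewer there is one more tool, called after "Request:" by a JSON object that holds its "name" and its "arguments". servo_tool: Moves the arm, as the interface text tells. Its arguments: {"type":"object","properties":{"deltas":{"type":"string"}},"required":["deltas"]}

```bash
mkdir -p pics; ls; python3 - <<'E'
from rig import bot,cams
import cv2,numpy as np
s=bot.read_state();print({k:np.round(v,3) for k,v in s.items()},bot.tcp_to_grasp)
for n in("scene","side","wrist"):
    p,d=cams.read_camera(n);cv2.imwrite(f"pics/{n}0.png",p[...,::-1]);np.save(f"pics/{n}0.npy",d);c=cams.calibration(n);print(n,{k:np.round(v,4).tolist() for k,v in c.items()})
E
```

```text
pics
{'t': np.float64(0.0), 'q': array([ 1.279,  0.261, -0.139,  1.173,  0.   ,  1.571]), 'joint_vel': array([ 0.001, -0.002,  0.001, -0.001,  0.002, -0.001]), 'effort': array([ 3.0000e-03, -4.0568e+01,  2.5392e+01,  1.9000e-02, -0.0000e+00,
        0.0000e+00]), 'tool_pos': array([0.151, 0.502, 0.23 ]), 'eef_rot': array([-0.   ,  0.145,  0.989, -0.001]), 'force': array([0.285, 0.817, 0.068]), 'wrist_torque': array([ 0.025, -0.02 ,  0.002]), 'grip_force': np.float64(0.0), 'width': np.float64(0.086)} -0.0187
scene {'mtx': [[459.5439, 0.0, 320.387], [0.0, 459.5439, 205.6229], [0.0, 0.0, 1.0]], 'rvec': [1.6709, 2.0932, -0.6719], 'tvec': [0.1462, -0.3555, 1.8182]}
side {'mtx': [[516.9774, 0.0, 322.1753], [0.0, 516.9774, 206.2049], [0.0, 0.0, 1.0]], 'rvec': [2.0242, -0.832, 0.4575], 'tvec': [-0.3895, 0.2829, 1.2605]}
wrist {'mtx': [[287.685, 0.0, 319.5948], [0.0, 287.685, 196.058], [0.0, 0.0, 1.0]], 'mount': [[-0.0004, -0.9612, -0.2759, 0.07], [1.0, -0.0003, -0.0004, -0.0002], [0.0003, -0.2759, 0.9612, -0.1428], [0.0, 0.0, 0.0, 1.0]]}
```

View pics/scene0.png

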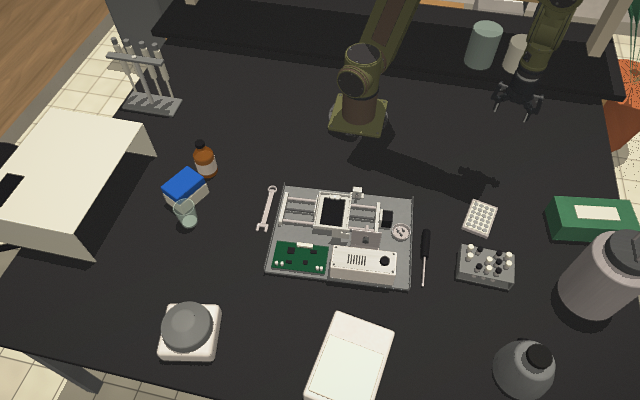

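View pics/side0.png

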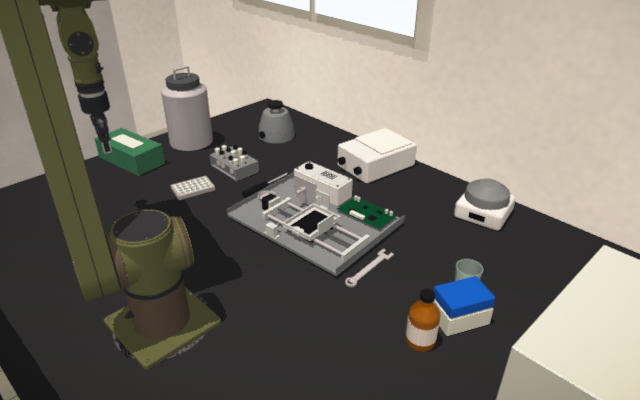

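The scene view shows the chassis at about columns 265–412, rows 184–290, with the carriage near (332,210) and the white module near (363,262). The side view shows it at columns 228–403, rows 170–265. I'll enlarge both.

```bash
python3 - <<'E'
import cv2,numpy as np
a=cv2.imread("pics/scene0.png")[175:297,255:425];b=cv2.imread("pics/side0.png")[155:270,220:410]
cv2.imwrite("pics/cropA.png",cv2.resize(a,None,fx=4.7,fy=4.7,interpolation=cv2.INTER_CUBIC));cv2.imwrite("pics/cropB.png",cv2.resize(b,None,fx=4.2,fy=4.2,interpolation=cv2.INTER_CUBIC))
E
```

```text
(no output)
```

View pics/cropA.png

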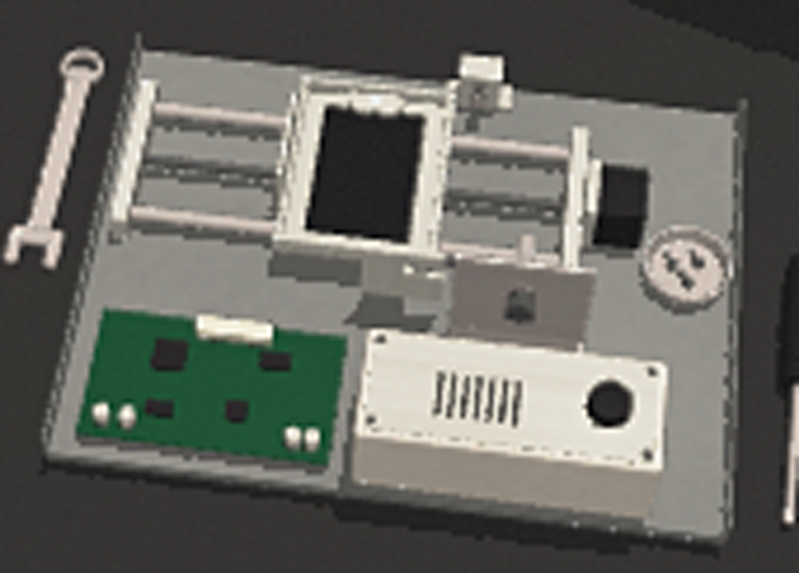

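View pics/cropB.png

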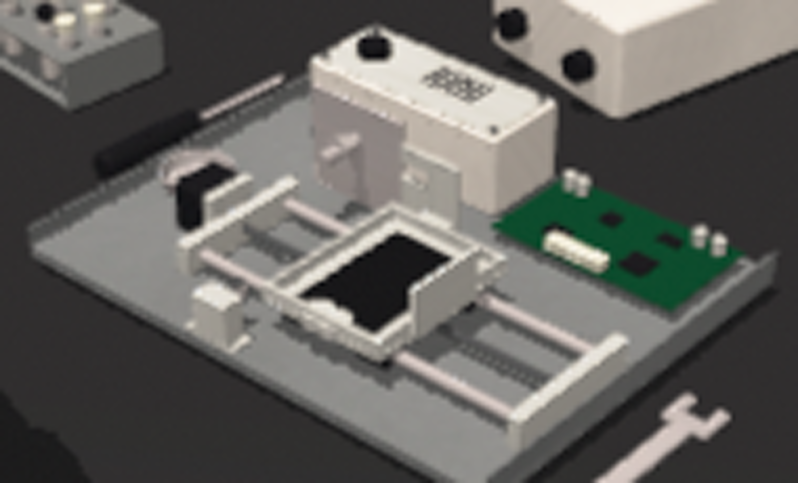

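In the scene crop, the module's top corners are near (365,330), (667,365), (357,430) and (662,468), and the bolt head is near (520,303). In the side crop, they are near (312,66), (375,28), (555,100) and (497,135), and the flange's top edge runs from (412,290) to (477,250). I'll fit the instrument pose to these.

```bash
cat > h.py <<'E'
from rig import bot,cams
import cv2,numpy as np
from scipy.spatial.transform import Rotation as R
def cam(n):
    c=cams.calibration(n)
    if n=="wrist":
        s=bot.read_state();q=s["eef_rot"];T=np.eye(4);T[:3,:3]=R.from_quat([q[1],q[2],q[3],q[0]]).as_matrix();T[:3,3]=s["tool_pos"]
        M=T@c["mount"];return c["mtx"],M[:3,:3],M[:3,3]
    r=cv2.Rodrigues(np.array(c["rvec"]))[0];return c["mtx"],r.T,-r.T@np.ravel(c["tvec"])
def ray(C,uv,z):
    K,Rm,o=C;d=Rm@np.linalg.inv(K)@[uv[0],uv[1],1];return o+d*(z-o[2])/d[2]
def proj(C,P):
    K,Rm,o=C;p=(np.atleast_2d(P)-o)@Rm@np.array(K).T;return p[:,:2]/p[:,2:]
E
python3 - <<'E'
from h import *
A=cam("scene");B=cam("side")
a=lambda u:(255+(u[0]+.5)/4.7-.5,175+(u[1]+.5)/4.7-.5);b=lambda u:(220+(u[0]+.5)/4.2-.5,155+(u[1]+.5)/4.2-.5)
inst=np.array([[68,-20],[68,170],[146,-20],[146,170]])/1000
PA=np.array([ray(A,a(u),.09) for u in[(365,330),(667,365),(357,430),(662,468)]])
PB=np.array([ray(B,b(u),.09) for u in[(497,135),(312,66),(555,100),(375,28)]])
print(PA,PB)
M=np.vstack([PA,PB])[:,:2];I=np.vstack([inst,inst])
mi,mm=I.mean(0),M.mean(0);H=(I-mi).T@(M-mm);th=np.arctan2(H[0,1]-H[1,0],H[0,0]+H[1,1])
c,s=np.cos(th),np.sin(th);Q=np.array([[c,-s],[s,c]]);t=mm-Q@mi
print("th",th,"t",t,"res mm",np.round(1000*((I@Q.T+t)-M),1))
f=lambda P:np.round(1000*Q.T@(P[:2]-t),1)
print("bolt z75",f(ray(A,a((520,303)),.075)))
print("bracket top A",[f(ray(A,a(u),.108)) for u in[(455,262),(595,270)]])
print("flange B",[f(ray(B,b(u),.085)) for u in[(412,290),(477,250)]])
print("lens",f(ray(A,a((608,402)),.102)),"plunger",f(ray(A,a((480,65)),.056)),"motor",f(ray(A,a((625,180)),.062)),"dish",f(ray(A,a((683,265)),.034)))
np.savez("pose.npz",Q=Q,t=t)
E
```

```text
[[0.65254853 0.03546673 0.09      ]
 [0.63555169 0.22565626 0.09      ]
 [0.72336696 0.04547292 0.09      ]
 [0.70772476 0.23192675 0.09      ]] [[0.65914282 0.04027081 0.09      ]
 [0.63070003 0.21457457 0.09      ]
 [0.72871225 0.04501238 0.09      ]
 [0.70966526 0.22541519 0.09      ]]
th 0.10908876058354648 t [0.58272801 0.04677091] res mm [[-0.  -1.2]
 [-3.7 -2.5]
 [ 6.7 -2.7]
 [ 1.6 -0.3]
 [-6.6 -6. ]
 [ 1.1  8.6]
 [ 1.3 -2.2]
 [-0.3  6.2]]
bolt z75 [27.8 78.3]
bracket top A [array([22.3, 34. ]), array([ 18.2, 123. ])]
flange B [array([-115.2,  -88.3]), array([-49.4, -92.7])]
lens [109.3 135.1] plunger [-178.4   39.2] motor [-86.2 144.2] dish [-40.1 188.1]
```

Request:
{"name": "servo_tool", "arguments": {"deltas": "0 0 0 -0.128 1;0 0 0 -0.128 1;0 0 0 -0.128 1;-0.07 -0.108 -0.01 0 1;-0.07 -0.108 -0.01 0 1;-0.07 -0.108 -0.01 0 1;-0.07 -0.108 -0.01 0 1;-0.07 -0.108 -0.01 0 1;-0.07 -0.108 -0.01 0 1;-0.07 -0.108 -0.01 0 1;-0.07 -0.108 -0.01 0 1;-0.07 -0.108 -0.01 0 1;-0.07 -0.108 -0.01 0 1;-0.07 -0.108 -0.01 0 1;-0.07 -0.108 -0.01 0 1;-0.07 -0.108 -0.01 0 1;-0.07 -0.108 -0.01 0 1;-0.07 -0.108 -0.01 0 1;-0.07 -0.108 -0.01 0 1;0 0 0 0 1"}}

```text
t: 2.15
tool_pos: [0.5449, 0.0212, 0.2788]
eef_rot: [0.001, -0.053, 0.999, -0.001]
force: [-0.5, -0.2, -0.9]
width: 0.0
grip_force: 0.0
```

```bash
python3 - <<'E'
from h import *
C=cam("wrist");p,d=cams.read_camera("wrist");cv2.imwrite("pics/w1.png",p[...,::-1]);np.savez("pics/w1.npz",d=d,K=C[0],R=C[1],o=C[2])
s=bot.read_state();print(s["tool_pos"],s["eef_rot"],s["q"],s["width"],s["t"])
E
```

```text
[0.54311756 0.02287163 0.27862396] [-2.69320011e-04 -5.34394609e-02  9.98571055e-01 -9.25513229e-06] [ 4.21013929e-02  2.78049352e-01  1.01932315e-02  1.30347860e+00
 -2.46297932e-05 -6.48284621e-02] -3.140948471618317e-05 2.2
```

View pics/w1.png

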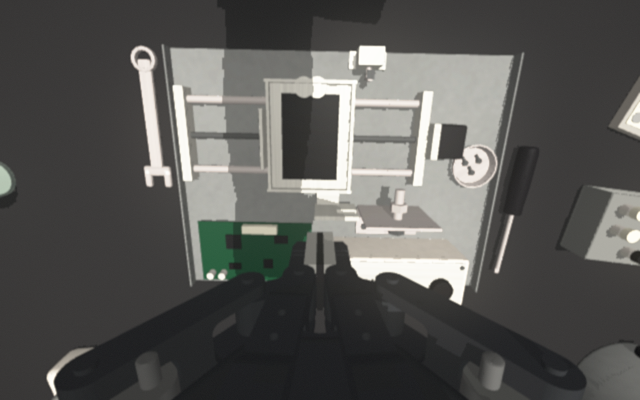

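The wrist view shows the push flange as a thin strip at columns 260–264, rows 107–172. The bracket's top edge runs from about (357,231) to (441,231), with the nut at (399,200). The module's near edge lies at row 240.

```bash
python3 - <<'E'
from h import *
z=np.load("pics/w1.npz");C=(z["K"],z["R"],z["o"]);P=np.load("pose.npz");Q,t=P["Q"],P["t"]
f=lambda uv,h:np.round(1000*Q.T@(ray(C,uv,h)[:2]-t),1)
for n,uv,h in[("brL",(357,232),.108),("brR",(441,232),.108),("modR",(466,260),.09),("plunger",(372,55),.056),("flange near",(261,107),.085),("flange far",(261,172),.085),("rodnear",(385,104),.043),("rodfar",(385,169),.043),("deck corner nl",(168,48),.02),("deck nr",(519,54),.02)]:print(n,f(uv,h))
im=cv2.imread("pics/w1.png")
a=im[90:190,230:360];b=im[190:290,340:470]
cv2.imwrite("pics/c2.png",np.hstack([cv2.resize(x,None,fx=3,fy=3,interpolation=cv2.INTER_CUBIC) for x in(a,b)]))
E
```

```text
brL [23.8 21.9]
brR [ 24.2 120.6]
modR [ 70.7 165.1]
plunger [-175.1   39.3]
flange near [-117.5  -87.1]
flange far [-43.7 -91.6]
rodnear [-121.3   60.3]
rodfar [-38.8  65.2]
deck corner nl [-190.7 -213.3]
deck nr [-181.8  231.8]
```

View pics/c2.png

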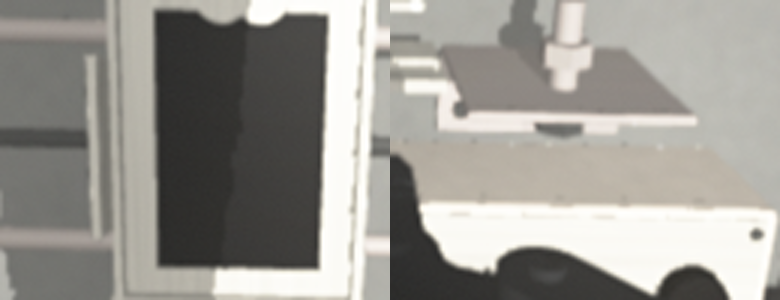

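The bolt head shows at about (396,233), just past the bracket edge, whose right end is at (442,230). The flange's outer edge runs from (258,108) to (262,169). I'll refit the yaw on long lines, the rods and the deck edge.

```bash
python3 - <<'E'
from h import *
z=np.load("pics/w1.npz");C=(z["K"],z["R"],z["o"]);g=cv2.cvtColor(cv2.imread("pics/w1.png"),cv2.COLOR_BGR2GRAY).astype(float)
def rowc(c,r0,r1):  # centre of bright rod
    w=g[r0:r1,c];w=np.clip(w-np.percentile(w,40)-15,0,None);return r0+(w*np.arange(len(w))).sum()/max(w.sum(),1e-6)
def edge(c,r0,r1):return r0+.5+np.argmax(np.diff(cv2.GaussianBlur(g,(3,3),0)[r0:r1,c]))
for n,cols,fn,r,h in[("rodn",list(range(194,222,3))+list(range(362,412,4)),rowc,(90,115),.042),("rodf",list(range(200,258,4))+list(range(360,412,4)),rowc,(158,182),.042),("deck",list(range(240,340,6))+list(range(400,500,6)),edge,(40,66),.02),("mod",range(370,455,5),edge,(250,268),.09),("brk",range(372,438,5),edge,(222,232),.108)]:
    P=np.array([ray(C,(c,fn(c,*r)),h)[:2] for c in cols]);k=cv2.fitLine(P.astype(np.float32),cv2.DIST_HUBER,0,1e-4,1e-4).ravel()
    k[:2]*=np.sign(k[1]);print(n,"th",round(float(np.arctan2(-k[0],k[1])),4),"pt",np.round(k[2:],4),"resid mm",np.round(1000*np.median(np.abs((P-k[2:])@[k[1],-k[0]])),2))
for n,uv,h in[("fl n",(258.5,108),.085),("fl f",(261.7,169),.085),("brR",(441.7,229.5),.108),("bolt",(396,233),.083),("plug",(372,55),.056)]:print(n,np.round(ray(C,uv,h),4))
E
```

```text
rodn th 0.0838 pt [ 0.4623 -0.0136] resid mm 0.03
rodf th 0.0837 pt [ 0.5533 -0.036 ] resid mm 0.06
deck th 0.0838 pt [0.3941 0.0664] resid mm 0.3
mod th 0.0873 pt [0.6405 0.1404] resid mm 0.35
brk th 0.0867 pt [0.5919 0.1278] resid mm 0.28
fl n [ 0.4767 -0.0553  0.085 ]
fl f [ 0.5455 -0.0484  0.085 ]
brR [0.5904 0.1694 0.108 ]
bolt [0.6105 0.1251 0.083 ]
plug [0.4044 0.0667 0.056 ]
```

Request:
{"name": "servo_tool", "arguments": {"deltas": "0 0 0 0.022 1;0.042 -0.119 0 0 1;0.042 -0.119 0 0 1;0.042 -0.119 0 0 1;0 0 0.12 0 1;0 0 0.12 0 1;0 0 0.12 0 1;0 0 0.12 0 1;0 0 0.12 0 1;0 0 0.12 0 1;0 0 0.01 0 1;0 0 0 0 1"}}

```text
t: 3.4
tool_pos: [0.5125, -0.0843, 0.0602]
eef_rot: [-0.001, -0.044, 0.999, 0.0]
force: [-0.5, -0.6, 0.1]
width: 0.0003
grip_force: 0.0
```

```bash
python3 - <<'E'
from h import *
C=cam("wrist");p,d=cams.read_camera("wrist");cv2.imwrite("pics/w2.png",p[...,::-1]);np.savez("pics/w2.npz",d=d,K=C[0],R=C[1],o=C[2])
s=bot.read_state();P=s["tool_pos"];print(P,s["eef_rot"],s["force"],s["t"],"ix",P[0]*.9965+P[1]*.0839,"iy",-P[0]*.0839+P[1]*.9965)
E
```

```text
[ 0.51409757 -0.08479448  0.06141711] [ 3.78889942e-04 -4.40429851e-02  9.99029564e-01 -4.10945234e-05] [0.17266736 0.04159044 0.43886627] 3.45 ix 0.5051839665439439 iy -0.1276304884012857
```

View pics/w2.png

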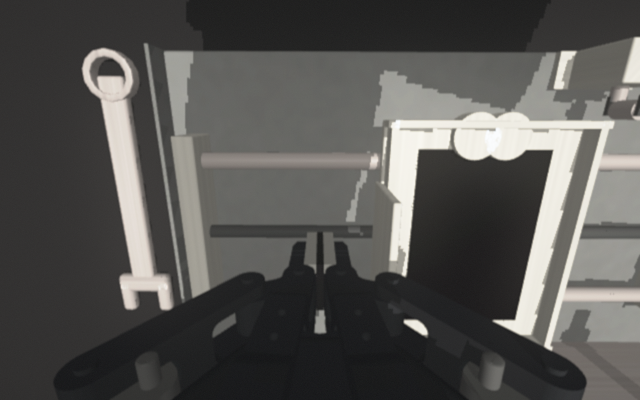

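The closed fingertips are at about (320,240), behind the flange at column 388, with a clear path. I'll push in stages.

Request:
{"name": "servo_tool", "arguments": {"deltas": "0 0.033 0 0 1;0 0.033 0 0 1;0 0.033 0 0 1;0 0.033 0 0 1;0 0.033 0 0 1;0 0.033 0 0 1;0 0 0 0 1"}}

```text
t: 4.15
tool_pos: [0.5079, -0.0246, 0.0601]
eef_rot: [-0.001, -0.045, 0.999, 0.001]
force: [-0.5, -0.0, 0.1]
width: -0.0
grip_force: 0.0
```

```bash
cat > fl.py <<'E'
from h import *
import sys
C=cam("wrist");p,d=cams.read_camera("wrist");cv2.imwrite(f"pics/{sys.argv[1]}.png",p[...,::-1])
s=bot.read_state();P=s["tool_pos"];print(np.round(P,4),np.round(s["force"],1),s["t"],"ix",round(P[0]*.9965+P[1]*.0839,4),"iy",round(-P[0]*.0839+P[1]*.9965,4))
E
python3 fl.py w3
```

```text
[ 0.5079 -0.0253  0.06  ] [-0.2  0.3 -0.3] 4.2 ix 0.504 iy -0.0678
```

Request:
{"name": "servo_tool", "arguments": {"deltas": "0 0.02 0 0 1;0 0.02 0 0 1;0 0.02 0 0 1;0 0 0 0 1"}}

```text
t: 4.6
tool_pos: [0.5067, -0.009, 0.0601]
eef_rot: [-0.0, -0.044, 0.999, -0.001]
force: [-0.3, -5.0, -1.1]
width: -0.0001
grip_force: 2.2
```

Request:
{"name": "servo_tool", "arguments": {"deltas": "0 0.017 0 0 1;0 0.017 0 0 1;0 0 0 0 1"}}

```text
t: 4.9
tool_pos: [0.506, 0.003, 0.0603]
eef_rot: [-0.0, -0.044, 0.999, 0.001]
force: [-0.1, -0.1, -0.2]
width: 0.0003
grip_force: 0.0
```

Request:
{"name": "servo_tool", "arguments": {"deltas": "0 0.008 0 0 1;0 0 0 0 1"}}

```text
t: 5.1
tool_pos: [0.506, 0.0041, 0.0604]
eef_rot: [0.0, -0.044, 0.999, -0.0]
force: [0.4, -2.1, -0.3]
width: 0.0003
grip_force: 0.9
```

Request:
{"name": "servo_tool", "arguments": {"deltas": "0 0.008 0 0 1;0 0 0 0 1"}}

```text
t: 5.3
tool_pos: [0.5059, 0.0053, 0.0604]
eef_rot: [0.0, -0.043, 0.999, -0.002]
force: [0.6, -6.1, -0.2]
width: 0.0002
grip_force: 2.8
```

Request:
{"name": "servo_tool", "arguments": {"deltas": "0 0.01 0 0 1;0 0 0 0 1"}}

```text
t: 5.5
tool_pos: [0.5058, 0.006, 0.0605]
eef_rot: [0.0, -0.043, 0.999, -0.004]
force: [0.7, -12.0, 1.3]
width: 0.0
grip_force: 5.9
```

```bash
python3 fl.py w4; python3 - <<'E'
from h import *
for n in("scene","side"):
    p,_=cams.read_camera(n);cv2.imwrite(f"pics/{n}1.png",p[...,::-1])
b=cv2.imread("pics/side1.png")[155:270,220:410]
w=cv2.imread("pics/w4.png")
cv2.imwrite("pics/c3.png",np.vstack([w[:,:],cv2.resize(b[:,:],(640,200)) ]))
E
```

```text
[0.5058 0.006  0.0605] [  0.2 -11.2   0.7] 5.55 ix 0.5046 iy -0.0364
```

View pics/c3.png

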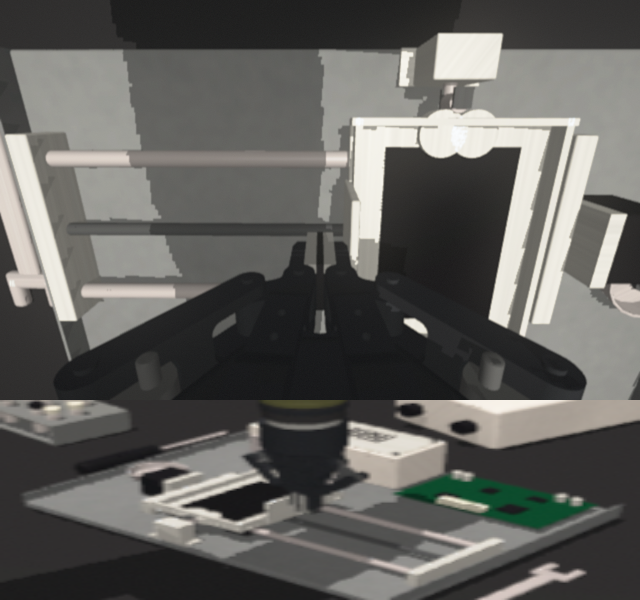

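The roller at about (455,100) sits between the two lobes on the carriage, so the carriage is in the detent. I'll back off, rise and go above the bolt.

Request:
{"name": "servo_tool", "arguments": {"deltas": "0 -0.02 0 0 1;0 -0.03 0 0 1;0 0 -0.113 0 1;0 0 -0.113 0 1;0 0 -0.113 0 1;0 0 -0.113 0 1;-0.1 0.11 -0.05 0 0.5;-0.1 0.11 0 0 0.5;-0.1 0.11 0 0 0.5;-0.1 0.11 0 0 0.5;0 0 0 0 0.5;0 0 0 0 0.5"}}

```text
t: 6.85
tool_pos: [0.6146, 0.1374, 0.21]
eef_rot: [-0.001, -0.044, 0.999, 0.0]
force: [-0.8, -0.3, -0.0]
width: 0.0429
grip_force: 0.0
```

```bash
python3 fl.py w5; python3 - <<'E'
from h import *
s=bot.read_state();print(s["eef_rot"],s["width"])
im=cv2.imread("pics/w5.png")
cv2.imwrite("pics/c4.png",cv2.resize(im[110:310,200:440],(720,600),interpolation=cv2.INTER_CUBIC))
E
```

```text
[0.6141 0.1365 0.2103] [-0.1 -1.3 -0.2] 6.9 ix 0.6234 iy 0.0845
[-9.29678992e-04 -4.38286259e-02  9.99038631e-01 -1.20108919e-05] 0.042797843480130514
```

View pics/c4.png

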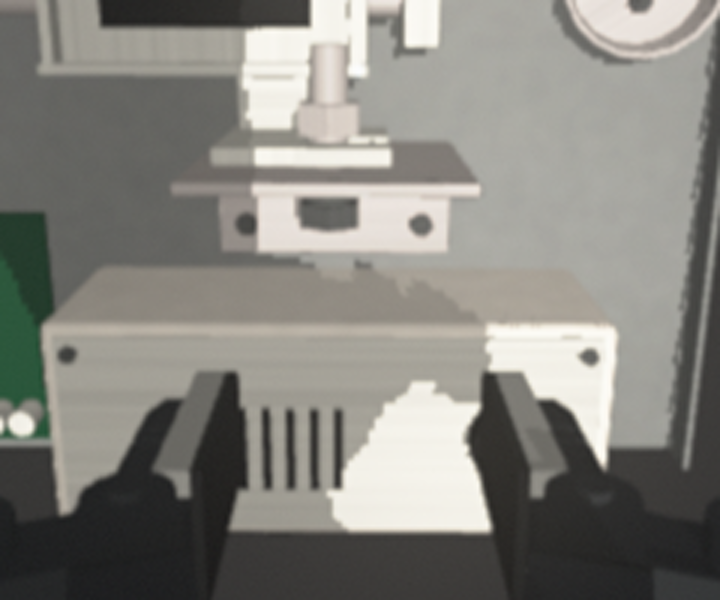

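The bolt head shows behind the bracket at crop (328,213), full-image (309,181), about 20 px wide with its corner nearly central. The fork is astride the shank and the gap is clear.

```bash
python3 - <<'E'
from h import *
C=cam("wrist");s=bot.read_state()
f=lambda p:np.round([p[0]*.9965+p[1]*.0839,-p[0]*.0839+p[1]*.9965],4)
print("tcp",f(s["tool_pos"]))
for n,uv,h in[("head mid",(309.3,181),.084),("head left",(299.3,181),.080),("head right",(319.3,181),.080),("head far corner",(309.3,186.5),.085),("br L",(257.3,174),.108),("br R",(360,174),.108),("mod edge L",(214,218),.09),("mod edge R",(405,218),.09)]:print(n,f(ray(C,uv,h)))
E
```

```text
tcp [0.6234 0.0845]
head mid [0.6152 0.0742]
head left [0.6162 0.0644]
head right [0.6161 0.0838]
head far corner [0.6204 0.0742]
br L [0.6037 0.03  ]
br R [0.6034 0.1191]
mod edge L [ 0.651  -0.0185]
mod edge R [0.6504 0.1673]
```

Request:
{"name": "servo_tool", "arguments": {"deltas": "0.005 -0.034 0 0 0.5;0 0 0 0 0.5;0 0 0.104 0 0.5;0 0 0.104 0 0.5;0 0 0.104 0 0.5;0 0 0 0 0.5"}}

```text
t: 7.5
tool_pos: [0.61, 0.1244, 0.1133]
eef_rot: [-0.004, -0.043, 0.999, -0.001]
force: [-0.6, -0.0, 0.2]
width: 0.0425
grip_force: 0.0
```

```bash
python3 fl.py w6; python3 - <<'E'
import cv2
im=cv2.imread("pics/w6.png")
cv2.imwrite("pics/c5.png",cv2.resize(im[110:310,200:440],(720,600),interpolation=cv2.INTER_CUBIC))
E
```

```text
[0.6118 0.1249 0.1159] [-0.5  0.3  0.3] 7.55 ix 0.6201 iy 0.0731
```

View pics/c5.png

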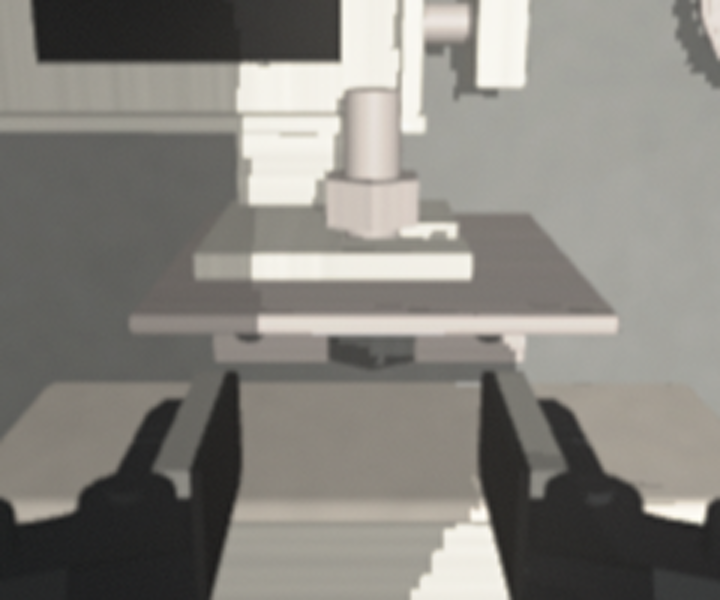

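The bolt head spans crop columns 328–415, centred about 371. The fingers are centred at 361, so I'll shift about 1.5 mm to +y and go down.

Request:
{"name": "servo_tool", "arguments": {"deltas": "-0.01 0.005 0 0 0.5;0 0 0.05 0 0.5;0 0 0.05 0 0.5;0 0 0.05 0 0.5;0 0 0.05 0 0.5;0 0 0 0 0.5;0 0 0 0 0.5"}}

```text
t: 8.25
tool_pos: [0.6184, 0.1283, 0.0591]
eef_rot: [0.001, -0.044, 0.999, 0.0]
force: [0.6, -0.5, 0.1]
width: 0.0428
grip_force: 0.0
```

```bash
python3 fl.py w7
```

```text
[0.6186 0.1284 0.0593] [ 1.5  0.5 -0.1] 8.3 ix 0.6272 iy 0.076
```

Request:
{"name": "servo_tool", "arguments": {"deltas": "0.017 -0.004 0.013 0 0.5;0 0 0 0 0.5;0 0 0 0 0.5"}}

```text
t: 8.6
tool_pos: [0.6119, 0.1264, 0.0538]
eef_rot: [0.0, -0.044, 0.999, 0.0]
force: [0.4, 0.2, -0.0]
width: 0.0429
grip_force: 0.0
```

Request:
{"name": "servo_tool", "arguments": {"deltas": "0 0 0 0 0.6;0 0 0 0 0.6;0 0 0 0 0.7;0 0 0 0 0.7"}}

```text
t: 9.0
tool_pos: [0.6121, 0.1265, 0.0534]
eef_rot: [0.0, -0.044, 0.999, 0.0]
force: [0.6, 0.0, -0.8]
width: 0.0257
grip_force: 0.0
```

Request:
{"name": "servo_tool", "arguments": {"deltas": "0 0 0 0 0.75;0 0 0 0 0.8;0 0 0 0 0.85;0 0 0 0 1;0 0 0 0 1;0 0 0 0 1;0 0 0 0 1;0 0 0 0 1"}}

```text
t: 9.8
tool_pos: [0.612, 0.1271, 0.0536]
eef_rot: [0.0, -0.044, 0.999, 0.001]
force: [-1.3, 4.5, 2.2]
width: 0.0169
grip_force: 58.5
```

```bash
python3 fl.py w8;python3 - <<'E'
from h import *
s=bot.read_state();print(s["width"],s["grip_force"],s["eef_rot"],s["wrist_torque"])
a=cv2.imread("pics/w8.png")[100:300,190:450]
p,_=cams.read_camera("scene");b=p[...,::-1][175:297,255:425]
cv2.imwrite("pics/c6.png",np.vstack([cv2.resize(a,(600,340),interpolation=cv2.INTER_CUBIC),cv2.resize(b,(600,260),interpolation=cv2.INTER_CUBIC)]))
E
```

```text
[0.612  0.1271 0.0536] [-2.2  5.2  2.4] 9.85 ix 0.6206 iy 0.0753
0.017319510486942247 58.53445133194327 [ 5.60915260e-05 -4.38204020e-02  9.99039247e-01  5.93355239e-04] [0.98674236 0.32325083 0.00339872]
```

View pics/c6.png

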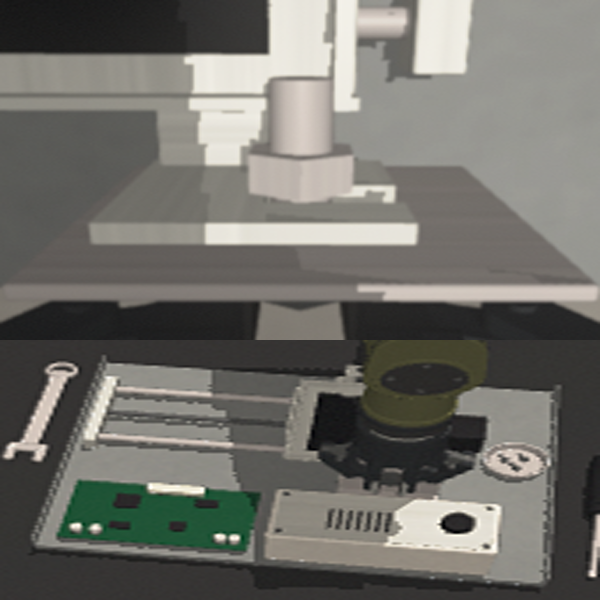

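The grip reads 58.5 N. The opening of 17 mm is a little under the 19 mm across flats. With 22 mm pads in that gap the head has to be between them, so I take the difference as finger compliance. I'll let it settle briefly and re-check.

Request:
{"name": "servo_tool", "arguments": {"deltas": "0 0.002 0 0 1;0 0 0 0 1;0 0 0 0 1;0 0 0 0 1;0 0 0 0 1"}}

```text
t: 10.4
tool_pos: [0.612, 0.127, 0.0535]
eef_rot: [0.0, -0.044, 0.999, 0.0]
force: [-1.8, 4.0, 3.9]
width: 0.017
grip_force: 58.7
```

```bash
python3 -c "
from rig import ticket
print(ticket.close_job())"
```

```text
the job is handed in; nothing more can be done
None
```

I pushed the carriage into its detent and handed the job in with the fingers still on the bolt head at a steady 58.7 N; the verdict was not shown, and I judged the bolt's near-upright roll only by eye before gripping and could not see the head afterwards.

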